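Start up the soldering corner

TASK

Start up the soldering corner with your fingertips: first push the white-dot end of the blue rocker (fume fan) all the way down, then the white-dot end of the yellow rocker (soldering iron), and then press the round green button (warm-up timer) fully down and let it come back up. Only press: the switch blocks are loose and must stay standing where they are, not be picked up or pushed aside. Leave the red rocker and the things lying around alone.

Things in the scene. Friction and masses are not known exactly. Their poses are not given: they have to be found in the camera images.
- blue_block: loose weighted desk switch (fume fan): grey housing 96 mm (x) by 62 mm (y) by 35 mm high, 0.45 to 0.85 kg, with a blue rocker set in its top. Origin: centre of its underside, z up. The white-dot half of the rocker lies on its +x side. It may stand at any yaw.
- blue_rocker (a joint): tilt of the blue rocker about its hinge (parallel to the block's y, over the block's origin, 31 mm above the table), rad: 0 = off (white-dot half sticks up at 0.30 rad), 0.30 = fully on (white-dot half pushed down level, its top 37 mm above the table; the other half then sticks up). Stiff friction of 0.05 N m (about 2.5 N at the dot), no spring: it stays where it is left.
- blue_dot (a point): centre of the 12 mm white dot (in a black ring) on the top face of the blue rocker, 22 mm from the hinge; about 43 mm above the table when off, 37 mm when on. Each rocker half is 33 mm long and 42 mm wide, flat, and the dot half's outer end is the highest (about 46 mm when off). The housing's rim round the rocker is 35 mm high.
- yellow_block: loose weighted desk switch (soldering iron): grey housing 96 mm (x) by 62 mm (y) by 35 mm high, 0.45 to 0.85 kg, with a yellow rocker set in its top. Origin: centre of its underside, z up. The white-dot half of the rocker lies on its +x side. It may stand at any yaw.
- yellow_rocker (a joint): tilt of the yellow rocker about its hinge (parallel to the block's y, over the block's origin, 31 mm above the table), rad: 0 = off (white-dot half sticks up at 0.30 rad), 0.30 = fully on (white-dot half pushed down level, its top 37 mm above the table; the other half then sticks up). Stiff friction of 0.05 N m (about 2.5 N at the dot), no spring: it stays where it is left.
- yellow_dot (a point): centre of the 12 mm white dot (in a black ring) on the top face of the yellow rocker, 22 mm from the hinge; about 43 mm above the table when off, 37 mm when on. Each rocker half is 33 mm long and 42 mm wide, flat, and the dot half's outer end is the highest (about 46 mm when off). The housing's rim round the rocker is 35 mm high.
- red_block: loose weighted desk switch (hand grinder, not needed now): grey housing 96 mm (x) by 62 mm (y) by 35 mm high, 0.45 to 0.85 kg, with a red rocker set in its top. Origin: centre of its underside, z up. The white-dot half of the rocker lies on its +x side. It may stand at any yaw.
- red_rocker (a joint): tilt of the red rocker about its hinge (parallel to the block's y, over the block's origin, 31 mm above the table), rad: 0 = off (white-dot half sticks up at 0.30 rad), 0.30 = fully on (white-dot half pushed down level, its top 37 mm above the table; the other half then sticks up). Stiff friction of 0.05 N m (about 2.5 N at the dot), no spring: it stays where it is left.
- red_dot (a point): centre of the 12 mm white dot (in a black ring) on the top face of the red rocker, 22 mm from the hinge; about 43 mm above the table when off, 37 mm when on. Each rocker half is 33 mm long and 42 mm wide, flat, and the dot half's outer end is the highest (about 46 mm when off). The housing's rim round the rocker is 35 mm high.
- green_block: loose weighted desk switch (warm-up timer): grey housing 74 by 74 mm, 26 mm high, 0.45 to 0.85 kg, with a round green push button on a black collar in the middle of its top. Origin: centre of its underside.
- green_button (a joint): how far the green button is pressed, m: 0 = released, 0.006 = fully down. Spring return; starts to move at 1.5 N, fully down at 5 N.
- green_button_top (a point): centre of the top of the green button (32 mm across), 48 mm above the table when released; the black collar (48 mm across) is 38 mm above the table.
- spool: bystander: loose pale green solder spool lying flat, 60 mm across, 30 mm high; origin under its centre.
- steel_block: bystander: loose dark steel cylinder standing up, 50 mm across, 50 mm high; origin under its centre.
- parts_case: bystander: loose flat green parts case, 60 by 100 mm, 26 mm high; origin under its centre.
- brass_fitting: bystander: loose small brass fitting standing up, 24 mm across, 34 mm high; origin under its centre.

How it is judged:
By the outcome, as a careful person would: the job done as asked, in the order asked, and still so for the second after the job is handed in, with the robot touching nothing.
It also fails if it takes over 42 s, if anything falls off the work surface, if the arm or the gripper's body presses on something with over 40 N, if the wrist force passes 120 N, or if a joint passes its speed limit or range.

ROBOT

A 7-joint arm with a two-finger parallel gripper is mounted at the origin on the work surface. World frame = base frame: x ahead of the robot, y to its left, z up, the work surface at z = 0. Lengths are in m, angles in rad, forces in N, time in s.
With the tool pointing down it reaches from about 0.425 to 0.925 m from the base axis. Payload 6.8 kg.
Tool frame: the origin (TCP) lies at the very end of the fingers, on their centre line; the grasp point (between the pads) lies bot.grip_depth behind it (bot.grip_depth is the distance from the TCP to the grasp point, in m); z points along the fingers, y is the line along which they close (so a half turn about z gives the same grasp; the last joint's range is limited). The gripper opens to 85 mm and grips with 20 to 120 N. Pads are 22 mm wide; open, the fingers measure 114 mm over their backs; the gripper's body (76 mm by 85 mm) begins 54 mm behind the grasp point. The pads swing forward as they close: fully open they stand 13 mm farther back than shut.
Start: joints at [-1.276, 0.477, 0.022, 1.555, -0.011, 1.109, -0.083], TCP at [0.265, 0.621, 0.231] pointing down, gripper open.
Joint ranges: [-2.96, 2.96], [-0.34, 2.1], [-1.41, 1.46], [0.24, 2.44], [-1.37, 4.51], [0.17, 1.92], [-2.96, 2.96]. Speed limits (rad/s): [2.39, 2.39, 3.14, 3.14, 3.14, 3.14, 3.14].

INTERFACE

Orientations are given as a unit quaternion [w, x, y, z].
In Python, from station import bot gives the robot as it stands.
- The arm moves only by the tool send_rows, never from a script. Its arguments are lists of equal length, an entry for each row: "slide": the shift along the tool's x, y, z in mm, a list of three; "roll": the turn about the tool's z in degrees; "claw": the opening, from 0 (shut) to 1 (fully open). A call has exactly 8 rows; each row is the pose to reach, as a shift and turn from the pose commanded when the call began, along the tool's axes at that moment; what a row does not reach only later rows make up. A row lasts 1/12 s, in which the tool goes at most 41.7 mm and 7.16 degrees, less where a joint would pass 70% of its speed; a pose out of reach is approached as far as the arm can. A call with a gripper value outside its range is refused whole. The fingers move at their own pace and stop on an object; "force" is the grip in N (left out, the last holds). Time passes only in rows, so rows that repeat a pose let the fingers close, or fill a call up. It gives the time, the measured TCP pose, the force, the opening and the grip force at its end, in the units of the state.
- bot.get_obs(): the state, without advancing time (a new reading comes with each control period).
- bot.read_camera(name): name is "scene" or "top"; returns the picture (384x512x3 uint8, red, green, blue); there is no depth.
- bot.camera_model(name): a dict with "camera_matrix" (3x3 intrinsics, pixels), "camera_from_world" (4x4, takes a point from world to camera coordinates). Camera axes: x right, y down, z forward; pixel columns grow to the right and rows downward; lengths in m; the calibration is good to about 2 mm. A picture is of the moment at which its call begins. camera_model takes no time and is no camera call.
- bot.hand_in(): hands the job in; it is judged then, once.
The state is a dict: "t": time; "q": joint angles; "joint_vel": joint speeds; "joint_torque": joint torques, N m; "eef_pos": TCP position; "tool_rot": TCP orientation; "contact_force": force on the tool from outside, world axes, zero at the start; "torque": the same for the moment, N m; "gripper_width": opening from 0.0 (shut) to 1.0 (fully open); "grasp_force": force on a finger pad.
Only numpy, scipy, OpenCV 4.12 (cv2) and the standard library are available. Lean on these libraries where they do the work, as an engineer would, in place of code of your own. Each camera call takes 0.05 s, during which the arm holds its last target. There are 200 camera calls.

## Working session

There is one attempt and no reset: what is moved stays moved. The work goes in short steps, Python scripts to look and compute and a tool call to move; the robot and the scene stay as the last step left them, time stands still between calls to the robot, and variables do not carry over. Pictures are saved under pics/ and viewed, at most 10 in all, crops included, and the job is handed in when it is done.

Besides the shell and the picture viewer there is one more tool, called after ">>>" as name(argument=value, ...), one argument or row to a line, values as JSON. send_rows: Moves the arm, as the interface text tells. Its arguments: {"type":"object","properties":{"slide":{"type":"array","items":{"type":"array","items":{"type":"number"}}},"roll":{"type":"array","items":{"type":"number"}},"claw":{"type":"array","items":{"type":"number"}},"force":{"type":"number"}},"required":["slide","roll","claw"]}

```bash
mkdir -p pics; python3 - <<'E'
from station import bot
import cv2
for n in("scene","top"):
    im=bot.read_camera(n); cv2.imwrite(f"pics/{n}0.png",im[:,:,::-1])
    m=bot.camera_model(n); print(m)
o=bot.get_obs();print(o['t'],o['eef_pos'],o['tool_rot'],bot.grip_depth)
E
```

```text
{'camera_matrix': array([[383.04749626,   0.        , 253.48314439],
       [  0.        , 383.04749626, 194.49601989],
       [  0.        ,   0.        ,   1.        ]]), 'camera_from_world': array([[-0.22412238,  0.97437756, -0.01890842,  0.14933937],
       [ 0.67066434,  0.14012834, -0.72840469, -0.34249296],
       [-0.70709158, -0.17593299, -0.68488618,  1.23285964],
       [ 0.        ,  0.        ,  0.        ,  1.        ]])}
{'camera_matrix': array([[395.00328549,   0.        , 258.65797841],
       [  0.        , 395.00328549, 194.79313316],
       [  0.        ,   0.        ,   1.        ]]), 'camera_from_world': array([[-0.01188966, -0.99955461, -0.02737172,  0.0152924 ],
       [-0.99767118,  0.01369699, -0.06681772,  0.57332143],
       [ 0.06716287,  0.02651354, -0.99738968,  1.06109435],
       [ 0.        ,  0.        ,  0.        ,  1.        ]])}
0.1 [0.26439108 0.62049175 0.23040759] [-9.31957408e-05  2.00019041e-01  9.79791655e-01 -8.28633450e-04] 0.0187
```

View pics/top0.png

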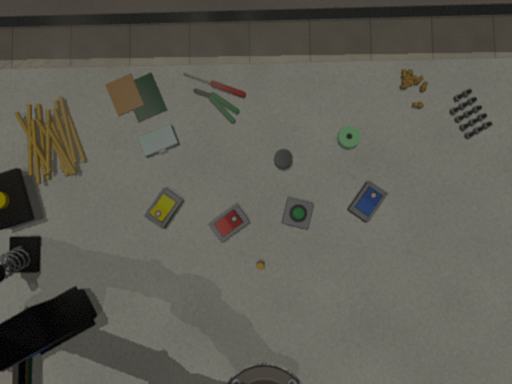

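View pics/scene0.png

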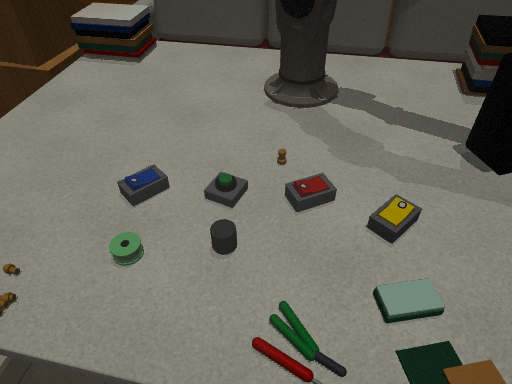

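```bash
python3 - <<'E'
import cv2,numpy as np
t=cv2.imread("pics/top0.png");s=cv2.imread("pics/scene0.png")
def c(im,u,v): return cv2.resize(im[v-30:v+30,u-30:u+30],(264,264),interpolation=cv2.INTER_CUBIC)
a=np.hstack([c(t,368,201),c(t,164,208),c(t,298,213)]);b=np.hstack([c(s,144,184),c(s,395,217),c(s,227,187)])
cv2.imwrite("pics/mos.png",np.clip(np.vstack([a,b])*1.6,0,255).astype(np.uint8))
E
```

```text
(no output)
```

View pics/mos.png

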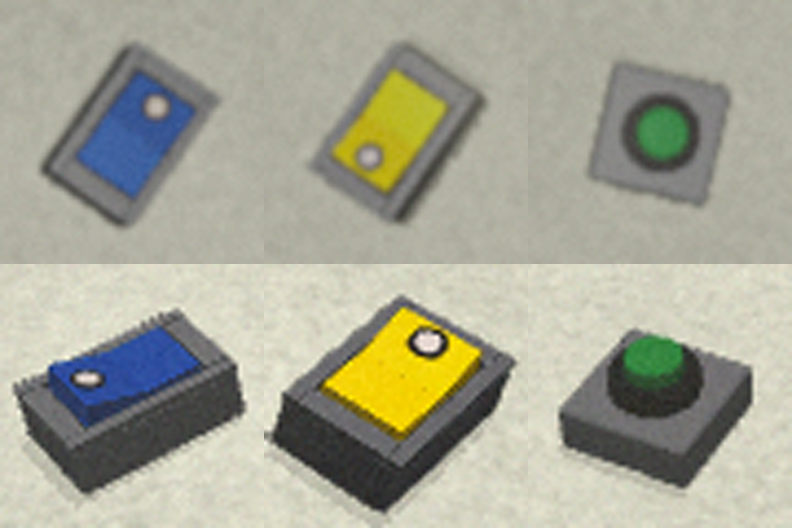

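```bash
cat > h.py <<'E'
from station import bot
import numpy as np
from scipy.spatial.transform import Rotation as R
def unproj(n,uv,z):
    m=bot.camera_model(n);T=m["camera_from_world"];K=m["camera_matrix"]
    d=T[:3,:3].T@np.linalg.solve(K,[*uv,1]);c=-T[:3,:3].T@T[:3,3]
    return c+d*(z-c[2])/d[2]
def rot():
    w=bot.get_obs()['tool_rot'];return R.from_quat([*w[1:],w[0]])
def rel(p):
    o=bot.get_obs();return rot().inv().apply(np.array(p)-o['eef_pos'])*1e3
E
python3 - <<'E'
from h import *
print(rot().as_matrix().round(3))
for n,t,s,z in(("blue",(373.0,194.9),(133.4,179.5),.043),("yellow",(157.5,213.3),(402,204.3),.037),("yellow.043",(157.5,213.3),(402,204.3),.043),("green",(298.1,212.6),(225.5,177.1),.048)):
    a,b=unproj("top",t,z),unproj("scene",s,z);print(n,a.round(4),b.round(4))
for n,o,cs in(("blue",(338,171),[(135,42),(218,100),(127,222),(45,165)]),("yellow",(134,178),[(139,42),(220,98),(136,218),(48,163)])):
    P=np.array([unproj("top",(o[0]+u/4.4-.4,o[1]+v/4.4-.4),.035) for u,v in cs]);c=P.mean(0)
    d=(P[0]+P[1]-P[2]-P[3]);print(n,c.round(4),d[:2]/np.linalg.norm(d),np.linalg.norm(d)/2,np.degrees(np.arctan2(d[1],d[0])))
E
```

```text
[[-0.92   0.392 -0.001]
 [ 0.392  0.92  -0.002]
 [-0.    -0.002 -1.   ]]
blue [ 0.5674 -0.2963  0.043 ] [ 0.5694 -0.2958  0.043 ]
yellow [0.5259 0.2814 0.037 ] [0.5222 0.2814 0.037 ]
yellow.043 [0.5258 0.2797 0.043 ] [0.5287 0.2797 0.043 ]
green [ 0.5229 -0.0967  0.048 ] [ 0.5254 -0.0949  0.048 ]
blue [ 0.5528 -0.2831  0.035 ] [ 0.79216321 -0.61030931] 0.09311171028233507 -37.61187143670663
yellow [0.5423 0.2631 0.035 ] [ 0.80625133 -0.59157316] 0.09113682770976356 -36.26872384163784
```

>>> send_rows(
  slide=[
    [-15, -12, 0],
    [-45, -35, 0],
    [-75, -58, 0],
    [-105, -81, 0],
    [-135, -104, 0],
    [-165, -127, 0],
    [-195, -150, 0],
    [-225, -173, 0],
  ],
  roll=[0, 2, 4, 6, 8, 10, 12, 15],
  claw=[0, 0, 0, 0, 0, 0, 0, 0],
)

```text
t: 0.77
eef_pos: [0.4042, 0.3717, 0.2311]
tool_rot: [-0.0, 0.327, 0.945, -0.0]
contact_force: [0.4, 1.1, -0.5]
gripper_width: -0.001
grasp_force: 0.0
```

```bash
python3 - <<'E'
from h import *
o=bot.get_obs();print(o['t'],o['eef_pos'],o['contact_force'],o['gripper_width'],rot().as_matrix().round(3))
print(rel([.5658,-.2942,.1]))
E
```

```text
0.7667 [0.40415619 0.37168107 0.23105158] [ 0.38914575  1.08719306 -0.45185515] -0.0014405761692531153 [[-0.786  0.618 -0.   ]
 [ 0.618  0.786 -0.   ]
 [ 0.    -0.001 -1.   ]]
[-538.61048204 -423.53947326  131.20176745]
```

>>> send_rows(
  slide=[
    [-30, -24, 0],
    [-60, -47, 0],
    [-90, -71, 0],
    [-120, -94, 0],
    [-150, -118, 0],
    [-180, -142, 10],
    [-210, -165, 20],
    [-240, -189, 30],
  ],
  roll=[0, 0, 0, 0, 0, 0, 0, 0],
  claw=[0, 0, 0, 0, 0, 0, 0, 0],
)

```text
t: 1.43
eef_pos: [0.4762, 0.0751, 0.2011]
tool_rot: [0.0, 0.326, 0.945, 0.0]
contact_force: [0.2, 0.5, 0.7]
gripper_width: 0.001
grasp_force: 0.0
```

>>> send_rows(
  slide=[
    [-30, -24, 5],
    [-60, -47, 15],
    [-90, -71, 25],
    [-120, -94, 35],
    [-150, -118, 45],
    [-180, -142, 55],
    [-210, -165, 65],
    [-235, -185, 72],
  ],
  roll=[0, 0, 0, 0, 0, 0, 0, 0],
  claw=[0, 0, 0, 0, 0, 0, 0, 0],
)

```text
t: 2.1
eef_pos: [0.5466, -0.2164, 0.1281]
tool_rot: [-0.0, 0.327, 0.945, -0.0]
contact_force: [0.1, 0.2, -0.1]
gripper_width: -0.0
grasp_force: 0.0
```

>>> send_rows(
  slide=[
    [-20, -16, 5],
    [-40, -32, 10],
    [-55, -43, 15],
    [-60, -47, 19],
    [-60, -47, 19],
    [-60, -47, 19],
    [-60, -47, 19],
    [-60, -47, 19],
  ],
  roll=[0, 0, 0, 0, 0, 0, 0, 0],
  claw=[0, 0, 0, 0, 0, 0, 0, 0],
)

```text
t: 2.77
eef_pos: [0.5656, -0.2858, 0.1105]
tool_rot: [-0.0, 0.325, 0.946, 0.001]
contact_force: [0.4, 0.4, 0.3]
gripper_width: 0.002
grasp_force: 0.0
```

```bash
python3 - <<'E'
from h import *
o=bot.get_obs();print(o['t'],o['eef_pos'],o['contact_force'],rot().as_matrix().round(3))
print(rel([.5658,-.2942,.055]))
E
```

```text
2.7667 [ 0.56555673 -0.2858166   0.11052071] [0.37333031 0.4204975  0.3034631 ] [[-0.788  0.615  0.   ]
 [ 0.615  0.788  0.001]
 [ 0.     0.001 -1.   ]]
[-5.37349708 -6.51155054 55.51229961]
```

Down to 55 mm, then look to check alignment.

>>> send_rows(
  slide=[
    [-3, -3, 10],
    [-5, -6, 25],
    [-5, -6, 40],
    [-5, -6, 50],
    [-5, -6, 55],
    [-5, -6, 55],
    [-5, -6, 55],
    [-5, -6, 55],
  ],
  roll=[0, 0, 0, 0, 0, 0, 0, 0],
  claw=[0, 0, 0, 0, 0, 0, 0, 0],
)

```text
t: 3.43
eef_pos: [0.5659, -0.2958, 0.0558]
tool_rot: [0.0, 0.326, 0.945, -0.0]
contact_force: [0.2, 0.0, -0.1]
gripper_width: 0.0
grasp_force: 0.0
```

```bash
python3 - <<'E'
from h import *
import cv2
def c(n,u,v):
    return cv2.resize(bot.read_camera(n)[v-40:v+40,u-40:u+40,::-1],(400,400),interpolation=cv2.INTER_CUBIC)
cv2.imwrite("pics/b1.png",np.clip(np.hstack([c("top",368,201),c("scene",144,184)])*1.6,0,255).astype(np.uint8))
print(rel([.5658,-.2942,.047]),bot.get_obs()['contact_force'])
E
```

```text
[1.16634552 1.07073244 9.04496041] [ 0.57796695  0.51008759 -0.96302335]
```

View pics/b1.png

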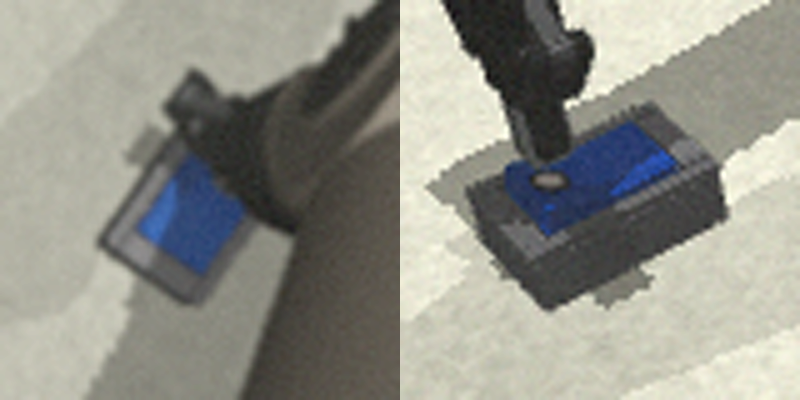

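The scene view (right half) shows the fingertip end right over the dot, around crop pixel (545,165). The rocker is still off. Pressing down slowly now.

>>> send_rows(
  slide=[
    [1, 1, 4],
    [1, 1, 7],
    [1, 1, 9],
    [1, 1, 11],
    [1, 1, 13],
    [1, 1, 15],
    [1, 1, 17],
    [1, 1, 18],
  ],
  roll=[0, 0, 0, 0, 0, 0, 0, 0],
  claw=[0, 0, 0, 0, 0, 0, 0, 0],
)

```text
t: 4.2
eef_pos: [0.5662, -0.2947, 0.0376]
tool_rot: [0.001, 0.326, 0.945, -0.0]
contact_force: [2.2, -1.1, 3.1]
gripper_width: -0.001
grasp_force: 1.6
```

>>> send_rows(
  slide=[
    [0, 0, 0.3],
    [0, 0, 0.6],
    [0, 0, 0.9],
    [0, 0, 1.2],
    [0, 0, 1.4],
    [0, 0, 1.5],
    [0, 0, 1.5],
    [0, 0, 1.5],
  ],
  roll=[0, 0, 0, 0, 0, 0, 0, 0],
  claw=[0, 0, 0, 0, 0, 0, 0, 0],
)

```text
t: 4.87
eef_pos: [0.566, -0.2946, 0.037]
tool_rot: [0.001, 0.326, 0.945, 0.0]
contact_force: [0.6, -0.0, 10.3]
gripper_width: -0.003
grasp_force: 5.2
```

>>> send_rows(
  slide=[
    [0, 0, 0.5],
    [0, 0, 0.8],
    [0, 0, 0.8],
    [0, 0, -3],
    [0, 0, -10],
    [0, 0, -25],
    [0, 0, -45],
    [0, 0, -65],
  ],
  roll=[0, 0, 0, 0, 0, 0, 0, 0],
  claw=[0, 0, 0, 0, 0, 0, 0, 0],
)

```text
t: 5.53
eef_pos: [0.5637, -0.2933, 0.1005]
tool_rot: [-0.002, 0.326, 0.945, 0.0]
contact_force: [0.3, 0.2, 0.6]
gripper_width: 0.003
grasp_force: 0.0
```

```bash
python3 - <<'E'
from h import *
print(rel([.5296,.2779,.1]),bot.get_obs()['contact_force'])
E
```

```text
[379.11860473 428.55011173   1.51429367] [0.34193858 0.23652668 0.56882676]
```

>>> send_rows(
  slide=[
    [12, 14, -5],
    [35, 40, -10],
    [60, 68, -10],
    [85, 96, -10],
    [110, 124, -10],
    [135, 152, -10],
    [160, 180, -10],
    [185, 208, -10],
  ],
  roll=[0, 0, 0, 0, 0, 0, 0, 0],
  claw=[0, 0, 0, 0, 0, 0, 0, 0],
)

```text
t: 6.2
eef_pos: [0.5463, -0.0145, 0.1105]
tool_rot: [-0.001, 0.326, 0.945, -0.0]
contact_force: [0.8, 0.4, -0.1]
gripper_width: 0.002
grasp_force: 0.0
```

```bash
python3 - <<'E'
from h import *
import cv2
def c(n,u,v):
    return cv2.resize(bot.read_camera(n)[v-40:v+40,u-40:u+40,::-1],(400,400),interpolation=cv2.INTER_CUBIC)
cv2.imwrite("pics/b2.png",np.clip(np.hstack([c("top",368,201),c("scene",144,184)])*1.6,0,255).astype(np.uint8))
print(rel([.5296,.2779,.1]))
E
```

```text
[187.18689796 216.61121666  11.09360535]
```

View pics/b2.png

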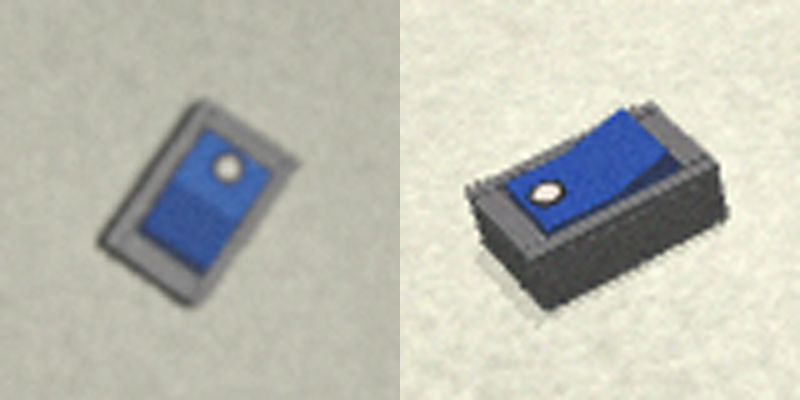

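The blue dot half is level with the rim at crop (545,193), the far half sticks up, and the block hasn't moved. Next, yellow.

>>> send_rows(
  slide=[
    [12, 14, 0],
    [37, 43, 2],
    [62, 72, 4],
    [87, 101, 6],
    [112, 130, 8],
    [137, 159, 10],
    [162, 188, 11],
    [180, 208, 11],
  ],
  roll=[0, 0, 0, 0, 0, 0, 0, 0],
  claw=[0, 0, 0, 0, 0, 0, 0, 0],
)

```text
t: 6.97
eef_pos: [0.5328, 0.262, 0.0991]
tool_rot: [-0.001, 0.325, 0.946, -0.0]
contact_force: [-0.3, 0.1, 0.5]
gripper_width: 0.002
grasp_force: 0.0
```

>>> send_rows(
  slide=[
    [5, 6, 5],
    [7, 9, 20],
    [7, 9, 33],
    [7, 9, 40],
    [7, 9, 44],
    [7, 9, 44],
    [7, 9, 44],
    [7, 9, 44],
  ],
  roll=[0, 0, 0, 0, 0, 0, 0, 0],
  claw=[0, 0, 0, 0, 0, 0, 0, 0],
)

```text
t: 7.63
eef_pos: [0.5352, 0.2693, 0.0563]
tool_rot: [0.0, 0.327, 0.945, 0.0]
contact_force: [0.2, 0.7, -0.5]
gripper_width: -0.003
grasp_force: 0.0
```

```bash
python3 - <<'E'
from h import *
import cv2
def c(n,u,v):
    return cv2.resize(bot.read_camera(n)[v-40:v+40,u-40:u+40,::-1],(400,400),interpolation=cv2.INTER_CUBIC)
cv2.imwrite("pics/y1.png",np.clip(np.hstack([c("top",164,208),c("scene",395,217)])*1.6,0,255).astype(np.uint8))
print(rel([.5296,.2779,.037]))
E
```

```text
[ 9.37168453  3.02543315 19.4475297 ]
```

View pics/y1.png

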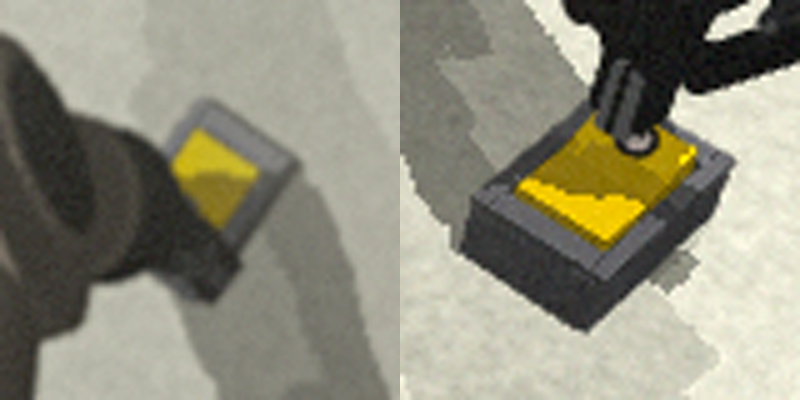

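The tip is over the yellow rocker at crop (625,130), about 9 mm short of the dot spot. I'll shift it before pressing.

>>> send_rows(
  slide=[
    [4, 1, 0],
    [8, 2, 0],
    [9, 3, 2],
    [9, 3, 4],
    [9, 3, 4],
    [9, 3, 4],
    [9, 3, 4],
    [9, 3, 4],
  ],
  roll=[0, 0, 0, 0, 0, 0, 0, 0],
  claw=[0, 0, 0, 0, 0, 0, 0, 0],
)

```text
t: 8.4
eef_pos: [0.5295, 0.2776, 0.0518]
tool_rot: [0.0, 0.326, 0.945, -0.0]
contact_force: [-0.2, -0.1, 0.1]
gripper_width: 0.001
grasp_force: 0.0
```

>>> send_rows(
  slide=[
    [0, 0, 2],
    [0, 0, 4],
    [0, 0, 6],
    [0, 0, 8],
    [0, 0, 10],
    [0, 0, 12],
    [0, 0, 14],
    [0, 0, 14.5],
  ],
  roll=[0, 0, 0, 0, 0, 0, 0, 0],
  claw=[0, 0, 0, 0, 0, 0, 0, 0],
)

```text
t: 9.07
eef_pos: [0.529, 0.2783, 0.0371]
tool_rot: [-0.0, 0.326, 0.945, 0.0]
contact_force: [-2.7, 0.9, 7.1]
gripper_width: -0.004
grasp_force: 3.4
```

>>> send_rows(
  slide=[
    [0, 0, 0.2],
    [0, 0, 0.4],
    [0, 0, 0.7],
    [0, 0, 1],
    [0, 0, 1.2],
    [0, 0, 1.2],
    [0, 0, 1.2],
    [0, 0, 1.2],
  ],
  roll=[0, 0, 0, 0, 0, 0, 0, 0],
  claw=[0, 0, 0, 0, 0, 0, 0, 0],
)

```text
t: 9.73
eef_pos: [0.5291, 0.2783, 0.037]
tool_rot: [-0.0, 0.326, 0.945, 0.0]
contact_force: [-5.8, 0.9, 11.7]
gripper_width: 0.002
grasp_force: 5.9
```

>>> send_rows(
  slide=[
    [0, 0, 0.4],
    [0, 0, 0.5],
    [0, 0, -1],
    [0, 0, -4],
    [0, 0, -12],
    [0, 0, -25],
    [0, 0, -45],
    [0, 0, -65],
  ],
  roll=[0, 0, 0, 0, 0, 0, 0, 0],
  claw=[0, 0, 0, 0, 0, 0, 0, 0],
)

```text
t: 10.4
eef_pos: [0.5294, 0.2773, 0.1023]
tool_rot: [0.0, 0.326, 0.945, -0.0]
contact_force: [0.5, 0.9, -0.5]
gripper_width: -0.0
grasp_force: 0.0
```

```bash
python3 - <<'E'
from h import *
print(rel([.5241,-.0958,.1]),bot.get_obs()['contact_force'])
E
```

```text
[-226.07756378 -296.85213488    2.53561503] [ 0.5374641   0.91776742 -0.50502559]
```

>>> send_rows(
  slide=[
    [-12, -16, 0],
    [-36, -47, 0],
    [-60, -79, 0],
    [-84, -110, 0],
    [-108, -142, 0],
    [-132, -173, 0],
    [-156, -205, 0],
    [-180, -237, 0],
  ],
  roll=[0, 0, 0, 0, 0, 0, 0, 0],
  claw=[0, 0, 0, 0, 0, 0, 0, 0],
)

```text
t: 11.07
eef_pos: [0.5251, -0.0219, 0.1023]
tool_rot: [0.001, 0.326, 0.945, 0.0]
contact_force: [1.8, -0.5, 1.4]
gripper_width: -0.001
grasp_force: 0.0
```

```bash
python3 - <<'E'
from h import *
import cv2
def c(n,u,v):
    return cv2.resize(bot.read_camera(n)[v-40:v+40,u-40:u+40,::-1],(400,400),interpolation=cv2.INTER_CUBIC)
cv2.imwrite("pics/y2.png",np.clip(np.hstack([c("top",164,208),c("scene",395,217)])*1.6,0,255).astype(np.uint8))
print(rel([.5241,-.0958,.06]))
E
```

```text
[-41.63958301 -52.684502    42.80775424]
```

View pics/y2.png

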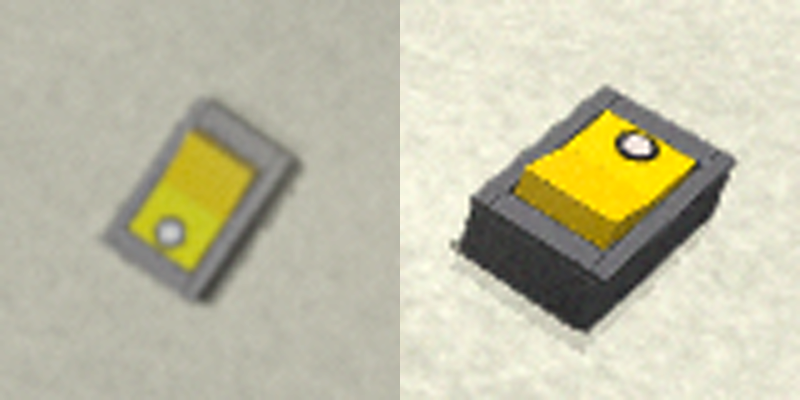

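The yellow dot half is down (crop (638,146)), the other half is up at (590,200), and the block hasn't moved. Now the green button.

>>> send_rows(
  slide=[
    [-15, -18, 0],
    [-32, -40, 5],
    [-41, -52, 15],
    [-42, -53, 28],
    [-42, -53, 38],
    [-42, -53, 42],
    [-42, -53, 42],
    [-42, -53, 42],
  ],
  roll=[0, 0, 0, 0, 0, 0, 0, 0],
  claw=[0, 0, 0, 0, 0, 0, 0, 0],
)

```text
t: 11.83
eef_pos: [0.5255, -0.0865, 0.0593]
tool_rot: [-0.0, 0.326, 0.946, 0.0]
contact_force: [0.0, -0.2, -0.2]
gripper_width: -0.001
grasp_force: 0.0
```

```bash
python3 - <<'E'
from h import *
print(rel([.5241,-.0958,.052]),bot.get_obs()['eef_pos'])
E
```

```text
[-4.65003789 -8.20246037  7.26538802] [ 0.52548653 -0.08647586  0.05926822]
```

>>> send_rows(
  slide=[
    [-2, -4, 0],
    [-5, -8, 1],
    [-5, -8, 4],
    [-5, -8, 7],
    [-5, -8, 10],
    [-5, -8, 13],
    [-5, -8, 15],
    [-5, -8, 17],
  ],
  roll=[0, 0, 0, 0, 0, 0, 0, 0],
  claw=[0, 0, 0, 0, 0, 0, 0, 0],
)

```text
t: 12.5
eef_pos: [0.5243, -0.0968, 0.042]
tool_rot: [-0.0, 0.326, 0.945, 0.0]
contact_force: [-1.8, -0.3, 9.8]
gripper_width: -0.003
grasp_force: 5.6
```

>>> send_rows(
  slide=[
    [0, 0, 0.3],
    [0, 0, 0.6],
    [0, 0, 0.9],
    [0, 0, 1.2],
    [0, 0, 1.5],
    [0, 0, 1.6],
    [0, 0, 1.6],
    [0, 0, 1.6],
  ],
  roll=[0, 0, 0, 0, 0, 0, 0, 0],
  claw=[0, 0, 0, 0, 0, 0, 0, 0],
)

```text
t: 13.17
eef_pos: [0.5244, -0.0968, 0.0418]
tool_rot: [-0.0, 0.326, 0.945, 0.001]
contact_force: [-6.4, 1.4, 20.0]
gripper_width: 0.0
grasp_force: 9.9
```

Fully down: 42 mm at 20 N, against the 5 N needed. Releasing and moving up and clear.

>>> send_rows(
  slide=[
    [0, 0, -2],
    [0, 0, -5],
    [0, 0, -9],
    [0, 0, -20],
    [0, 0, -40],
    [0, 0, -70],
    [0, 0, -100],
    [0, 0, -125],
  ],
  roll=[0, 0, 0, 0, 0, 0, 0, 0],
  claw=[0, 0, 0, 0, 0, 0, 0, 0],
)

```text
t: 13.83
eef_pos: [0.5243, -0.097, 0.1677]
tool_rot: [0.0, 0.326, 0.945, 0.0]
contact_force: [0.8, 0.5, -0.2]
gripper_width: -0.004
grasp_force: 0.0
```

>>> send_rows(
  slide=[
    [10, 13, -5],
    [30, 39, -10],
    [52, 67, -10],
    [74, 95, -10],
    [90, 116, -10],
    [95, 122, -10],
    [95, 122, -10],
    [95, 122, -10],
  ],
  roll=[0, 0, 0, 0, 0, 0, 0, 0],
  claw=[0, 0, 0, 0, 0, 0, 0, 0],
)

```text
t: 14.5
eef_pos: [0.5246, 0.0571, 0.1757]
tool_rot: [0.0, 0.326, 0.945, -0.0]
contact_force: [-0.5, -0.5, 0.6]
gripper_width: -0.004
grasp_force: 0.0
```

```bash
python3 - <<'E'
from h import *
import cv2
im=bot.read_camera("scene")[130:290,80:440,::-1]
cv2.imwrite("pics/f.png",np.clip(cv2.resize(im,None,fx=2.2,fy=2.2,interpolation=2)*1.4,0,255).astype(np.uint8))
E
```

```text
(no output)
```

View pics/f.png

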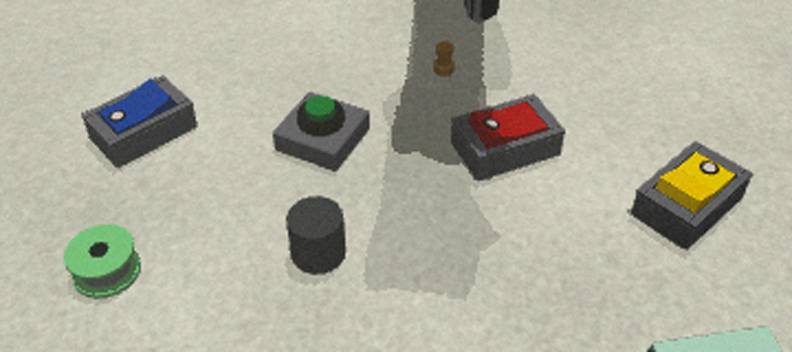

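The picture shows blue (118,115) and yellow (708,168) on, green (320,105) back up, and red and the bystanders undisturbed. The tool is clear of everything, so I'm handing in.

```bash
python3 -c "
from station import bot
print(bot.hand_in())"
```

```text
the job is handed in; nothing more can be done
None
```

The job is handed in at about 14.5 s: blue rocker on, then yellow rocker on, then the green button pressed fully and back up, with the red rocker and loose items untouched and no visible shift of the blocks in the camera pictures.

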